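# Free the catch and hold the rim lock of the solvent box open

### The arm

A 7-joint arm with a two-finger parallel gripper is mounted at the origin on the work surface. World frame = base frame: x ahead of the robot, y to its left, z up, the work surface at z = 0. Lengths are in m, angles in rad, forces in N, time in s.
With the tool pointing down it reaches from about 0.425 to 0.95 m from the base axis. Payload 16.7 kg.
Tool frame: the origin (TCP) lies where the fingers leave the gripper's body, on its centre line; the fingertips stand 97 mm ahead of it and the grasp point (between the pads) lies robot.pinch_z ahead of it (robot.pinch_z is the distance from the TCP to the grasp point, in m); z points along the fingers, y is the line along which they close (so a half turn about z gives the same grasp; the last joint's range is limited). The gripper opens to 94 mm and grips with 3 to 60 N. Pads are 16 mm wide; open, the fingers measure 119 mm over their backs; the gripper's body (75 mm by 177 mm) begins 78 mm behind the grasp point.
Start: joints at [-1.302, 0.426, 0.074, 1.606, -0.034, 1.111, -0.067], TCP at [0.275, 0.617, 0.303] pointing down, gripper open.
Joint ranges: [-2.85, 2.85], [-0.5, 2.14], [-1.23, 1.37], [0.21, 2.46], [-1.02, 4.16], [0.16, 2.05], [-2.73, 2.73]. Speed limits (rad/s): [1.89, 1.89, 2.39, 2.39, 3.01, 3.01, 3.01].

### API

Orientations are given as a 3x3 rotation matrix whose columns are the frame's x, y, z axes.
In Python, from rig import robot, read_camera gives the robot as it stands.
- The arm moves only by the tool step_arm, never from a script. Its argument "increments" is a list of rows, each a list of 7 numbers: the shift along the tool's x, y, z in normalised numbers (1 is 500 mm), then the turn, a rotation vector about the tool's x, y, z in parts of the range, where 1.0 means pi rad, then the opening, from 0 (shut) to 1 (fully open). A call has 1 to 20 rows; each row is the pose to reach, as a shift and turn from the pose commanded when the call began, along the tool's axes at that moment; what a row does not reach only later rows make up. A row lasts 1/10 s, in which the tool goes at most 50 mm and 8.59 degrees, less where a joint would pass 70% of its speed; a pose out of reach is approached as far as the arm can. A shift or turn number past 1, either way, is cut back to 1. A call with a gripper value outside its range is refused whole. The fingers move at their own pace and stop on an object; the grip force is fixed at half the most. Time passes only in rows, so rows that repeat a pose let the fingers close. It gives the time, the measured TCP pose, the force, the opening and the grip force at its end, in the units of the state.
- robot.observe(): the state, without advancing time (a new reading comes with each control period).
- read_camera(name): name is "scene" or "top"; returns a dict with "img" (480x640x3 uint8, blue, green, red), "fov_y" (degrees; the focal length in pixels is half the picture's height over the tangent of half this angle, whatever the lens; pixels are square), "cx", "cy" (the principal point, pixels), "R" (3x3) and "t" (3): a world point X has camera coordinates R X + t. Camera axes: x right, y down, z forward; pixel columns grow to the right and rows downward; lengths in m; the calibration is good to about 2 mm. A picture is of the moment at which its call begins. There is no depth.
- robot.job_done(): hands the job in; it is judged then, once.
The state is a dict: "clock": time; "joint_pos": joint angles; "joint_velocities": joint speeds; "effort": joint torques, N m; "position": TCP position; "tcp_rot": TCP orientation; "force": force on the tool from outside, world axes, zero at the start; "ft_torque": the same for the moment, N m; "grip_width": finger opening in m; "grasp_force": force on a finger pad.
Only numpy, scipy, OpenCV 4.12 (cv2) and the standard library are available. Lean on these libraries where they do the work, as an engineer would, in place of code of your own. Each camera call takes 0.05 s, during which the arm holds its last target. There are 200 camera calls.

### The job

Get the grey steel solvent box ready for me to open: first press the yellow paddle of its elbow catch down until it clicks and stays down by itself. Then take the key with the blue head out of the beech key block, push it fully home into the rim lock on top of the box, working it past the sticky pins, and turn it a quarter turn clockwise (seen from above) against its spring. Finish still gripping the key and holding it turned, so that the bolt stays drawn while I lift the lid, and leave the black key and the other things on the bench where they are.

Things in the scene. Friction and masses are not known exactly. Their poses are not given: they have to be found in the camera images.
- lockbox: hammered grey-blue steel box fixed to the bench, 240 (x) x 300 (y) x 110 mm high; origin at the centre of its underside. The -x third of its top is a fixed rail, the rest a shut lid. On the rail: steel lock case 60 x 84 mm, 36 mm high, centred at x -85, y -65 mm, and the elbow catch at y +95 mm. A brass bolt runs from case to lid and draws back as the key turns.
- keyhole (a point): centre of the keyway's mouth on top of the lock case, 146 mm above the bench, in a brass ring; axes as the box. Vertical slot 13.6 (x) x 5.6 mm (y). Its 5 mm face plate is fixed: the key turns only within 2 mm of home, and cannot be pulled while turned. Two sprung pins in its +x side, 12 and 21 mm down, resist the push in bumps of 5 to 20 N; if it sticks, ease back and wiggle.
- plug (a joint): turn of the lock plug: 0 = rest, keyway along the box's x; grows clockwise seen from above to a stop at 1.48 rad (a quarter). A spring turns it back (0.07 N m at the end), so it must be held. The key has 0.13 to 0.2 rad of play and give before the plug follows, so turn the key until it stops, about 1.6 rad.
- catch (a joint): elbow catch: 0 = hooked over the lid, paddle tilted up 20 degrees; grows as the paddle is pressed, stop at 0.46 rad. A spring lifts it; a ball detent gives way at about 12 N on the paddle (near 0.17 rad) and from about 0.35 rad on holds it down by itself (resting at about 0.34). Press past 0.4 to be sure.
- catch_pad (a point): centre of the top of the yellow paddle (28 x 32 mm), moves with the catch; at rest 149 mm above the bench, about 128 mm when held down. Its pivot lies 56 mm to +x of it, along the box's y; a brass detent holder, 24 mm above the rail, stands 24 mm to +x and 23 mm to +y. Press straight down.
- key: key with BLUE head, 69 mm long, 80 g, upright, blade down, in a slot of the key block. Origin at the blade's tip, z up to the head. Blade 12 (x) x 4 (y) x 24 mm, round tip, either way round fits; above it a 4.4 mm neck, a 16 mm collar (underside 31 mm above the tip: rests on block, or on lock when home), then the head 34 (x) x 10 (y) mm from 35 to 69 mm above the tip: pinch it across y.
- key_bow (a point): the point to grip on the blue key: centre of the head, 57 mm above the blade's tip
- key_tip (a point): tip of the blue key's blade, at the key's origin; 31 mm below the keyhole point when fully home
- key_block: fixed beech block, 130 (x) x 46 (y) x 40 mm high, origin at the centre of its underside; slots at x = -35 and +35 mm hold the two keys, their broad sides along the block's x; which key is in which slot varies
- drawer_key: same key but with a BLACK head, in the other slot; origin at its tip. Leave it.
- boot_stretcher: beech boot stretcher with a steel screw and T handle, 335 x 90 x 50 mm, long axis x; origin on its underside. Leave it. Beyond it, at the bench's right edge, stands the fixed cast-iron hand press, 300 mm high.
- shoe_tree_a: varnished ash shoe tree with a coiled spring, 305 x 72 x 64 mm, long axis x; origin on its underside. Leave it.
- shoe_tree_b: the other shoe tree of the pair, same size. Leave it.
- plug_jar: squat stoneware jar of grey wooden toe plugs, 108 mm across, about 90 mm high; origin at the centre of its underside. Leave it. Behind it, along the bench's far edge, stands a fixed polish rack, 170 mm high.
- heel_insert: red plastic heel insert, 60 x 56 x 20 mm; origin at the centre of its underside. Leave it.
- polish_tin: round polish tin with a brown-red lid, 82 mm across, 25 mm high; origin at the centre of its underside. Leave it.

How it is judged:
On the way, in this order (a step that is already met when the one before it is completed fails the run):
1. the elbow catch stays down by itself, the gripper clear of it (value of joint catch above 0.28 rad and distance between the grasp point and catch_pad above 0.05 m), for 0.3 s.
2. the blue key is fully home in the keyway (z of key_tip in the frame of keyhole below -0.0285 m and horizontal distance between key_tip and keyhole below 0.004 m and value of joint plug below 1.1 rad), for 0.1 s.
3. the key has turned the lock a quarter (value of joint plug above 1.2 rad), for 0.2 s.
At the end, for the whole second after the job is handed in: the robot still grips the blue key (over 2 N), which is fully home in the lock (within 2.5 mm of its stop, tip within 4 mm of the axis) and held still with the lock plug turned at least 1.2 rad (the key's quarter turn less its play); the elbow catch is still down in its detent (over 0.28 rad) (value of joint plug above 1.2 rad and value of joint catch above 0.28 rad and z of key_tip in the frame of keyhole below -0.0285 m and horizontal distance between key_tip and keyhole below 0.004 m and contact force between the fingers and key above 2 N and linear speed of key below 0.02 m/s); the arm keeps its last pose, push and grip.
It fails at once if the black key is disturbed (distance of drawer_key from where it was at the start of the episode above 0.015 m).
It fails at once if the other things on the bench are shoved (distance of any of boot_stretcher, shoe_tree_a, shoe_tree_b, plug_jar, heel_insert, polish_tin from where it was at the start of the episode above 0.03 m).
It also fails if it takes over 64 s, if anything falls off the work surface, if the arm or the gripper's body presses on something with over 40 N, if the wrist force passes 120 N, or if a joint passes its speed limit or range.

## Working session

There is one attempt and no reset: what is moved stays moved. The work goes in short steps, Python scripts to look and compute and a tool call to move; the robot and the scene stay as the last step left them, time stands still between calls to the robot, and variables do not carry over. Pictures are saved under pics/ and viewed, at most 12 in all, crops included, and the job is handed in when it is done.

Besides the shell and the picture viewer there is one more tool, called after "Emit:" as a command line: name --pt "numbers of a row" for each row, then --argument value for the rest. step_arm: Moves the arm, as the interface text tells. Its arguments: {"type":"object","properties":{"increments":{"type":"array","items":{"type":"array","items":{"type":"number"}}}},"required":["increments"]}

```bash
mkdir -p pics; ls
python3 - <<'E'
from rig import robot, read_camera
import cv2
s=robot.observe()
for k,v in s.items(): print(k,v)
print(robot.pinch_z)
for n in("scene","top"):
    c=read_camera(n); cv2.imwrite(f"pics/{n}0.png",c["img"]); print(n,c["fov_y"],c["cx"],c["cy"],c["R"],c["t"])
E
```

```text
pics
clock 0.0
joint_pos [-1.30149307  0.42670735  0.07384816  1.60660083 -0.03412878  1.11078945
 -0.06710327]
joint_velocities [ 0.00018224  0.00054014  0.00065633  0.00030224  0.00043651  0.00020737
 -0.00089039]
effort [ 1.69560062e-04 -9.35804987e+01  3.66689779e+00 -4.54193723e+01
 -4.87780385e-02  2.00487248e-02  1.25044435e-04]
position [0.274386   0.61637403 0.30199462]
tcp_rot [[-9.13557964e-01  4.06708306e-01 -4.48038551e-04]
 [ 4.06708548e-01  9.13557226e-01 -1.16252622e-03]
 [-6.35002139e-05 -1.24425620e-03 -9.99999224e-01]]
force [-0.31208106  0.51610199 -0.75112321]
ft_torque [-0.00850986 -0.0417329   0.00234661]
grasp_force 0.0
grip_width 0.09377031845977651
0.0784
scene 57.14701985247738 322.1088963796762 250.69907350320898 [[-0.2188656   0.97566432  0.01330387]
 [ 0.56473489  0.13777921 -0.81368999]
 [-0.79572128 -0.17057559 -0.58114681]] [ 0.08833414 -0.20397562  1.64413767]
top 43.23990376256656 322.83923355123494 239.3329924981405 [[-0.02488576 -0.99952283 -0.01829794]
 [-0.98553711  0.02759838 -0.16719728]
 [ 0.16762249  0.01387247 -0.98575365]] [0.05684767 0.55774102 1.51695306]
```

View pics/top0.png

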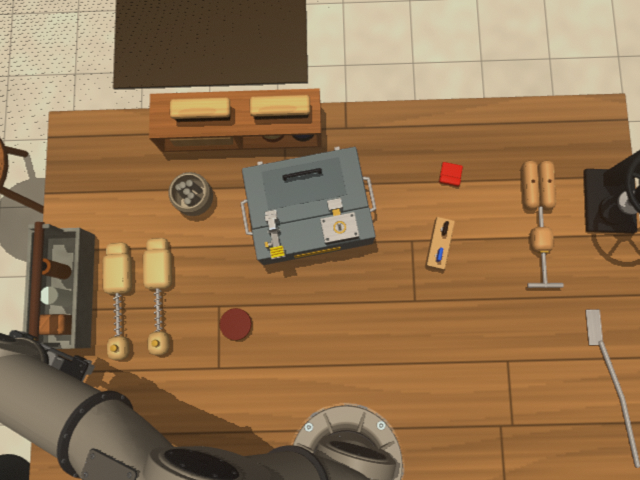

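View pics/scene0.png

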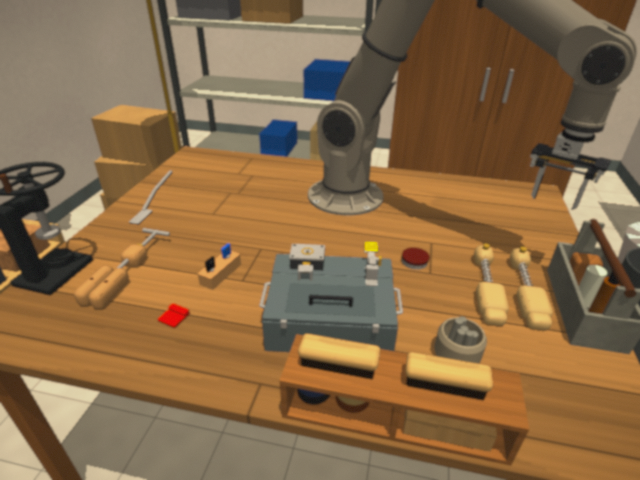

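The top view shows the box at about (310,205), the yellow paddle at (276,252), the keyhole ring at (340,228), and the blue key at (440,255) with the black key above it at (445,230). In the scene view the paddle is at (371,246), the blue key at (226,251) and the lock at (307,252). Next I'll measure these with colour masks.

```bash
cat > h.py <<'E'
import numpy as np, cv2
from rig import robot, read_camera
def K(c):
    f=240/np.tan(np.radians(c["fov_y"])/2); return np.array([[f,0,c["cx"]],[0,f,c["cy"]],[0,0,1]])
def ray(c,p):
    R=np.array(c["R"]);o=-R.T@c["t"]; d=R.T@np.linalg.inv(K(c))@[p[0],p[1],1]; return o,d/np.linalg.norm(d)
def plane(c,p,z):
    o,d=ray(c,p); return o+d*(z-o[2])/d[2]
def tri(c1,p1,c2,p2):
    o1,d1=ray(c1,p1);o2,d2=ray(c2,p2)
    s=np.linalg.lstsq(np.c_[d1,-d2],o2-o1,rcond=None)[0]
    a,b=o1+s[0]*d1,o2+s[1]*d2; return (a+b)/2,np.linalg.norm(a-b)
def proj(c,X):
    p=K(c)@(np.array(c["R"])@X+c["t"]); return p[:2]/p[2]
def blobs(c,lo,hi,roi,amin=8):
    x0,y0,x1,y1=roi; h=cv2.cvtColor(c["img"],cv2.COLOR_BGR2HSV)[y0:y1,x0:x1]
    m=cv2.inRange(h,np.array(lo),np.array(hi)); n,l,s,ce=cv2.connectedComponentsWithStats(m)
    out=[]
    for i in range(1,n):
        if s[i,4]>=amin:
            pts=np.argwhere(l==i)[:,::-1].astype(np.float32)+[x0,y0]
            out.append((int(s[i,4]),(ce[i]+[x0,y0]).round(1),cv2.minAreaRect(pts.astype(np.float32))))
    return sorted(out,key=lambda b:-b[0])
E
python3 - <<'E'
from h import *
t=read_camera("top");s=read_camera("scene")
Y=((22,120,120),(35,255,255));B=((105,120,60),(125,255,255))
def show(n,l):
    print(n)
    for b in l[:5]: print("  ",b[0],b[1],np.round(b[2][0],1),np.round(b[2][1],1),round(b[2][2],1))
show("padT",blobs(t,*Y,(255,200,380,270)));show("padS",blobs(s,*Y,(350,230,390,270)))
show("blueT",blobs(t,*B,(420,210,460,275)));show("blueS",blobs(s,*B,(190,235,250,290)))
show("ringT",blobs(t,(12,70,80),(32,255,255),(322,212,358,244)));show("ringS",blobs(s,(12,60,80),(32,255,255),(288,240,328,262)))
# block top wood
show("blkT",blobs(t,(12,60,190),(22,170,255),(420,210,465,275)))
show("boxT",blobs(t,(85,20,60),(110,120,200),(230,140,385,270)))
show("caseT",blobs(t,(0,0,185),(180,40,255),(315,205,365,250)))
def up(c,r,k):
    x0,y0,x1,y1=r; return cv2.resize(c["img"][y0:y1,x0:x1],None,fx=k,fy=k,interpolation=cv2.INTER_CUBIC)
a=up(t,(255,195,375,270),6);b=up(t,(420,205,470,280),4)
cv2.imwrite("pics/topcrop.png",a)
a=up(s,(285,235,385,275),6);b=up(s,(195,235,245,275),6);b=cv2.copyMakeBorder(b,0,0,0,300,0)
cc=up(t,(415,210,465,275),5)
im=np.zeros((240+330,600,3),np.uint8);im[:240]=a;im[240:480,:300]=b[:,:300];im[240:565,310:560]=cc
cv2.imwrite("pics/crop2.png",im)
E
```

```text
padT
   142 [276.6 251.4] [276.7 251.2] [10.7 13.6] 77.5
padS
   143 [370.6 246.2] [370.5 246. ] [10. 13.] 90.0
blueT
   44 [439.6 254. ] [439.8 253.9] [ 3.4 12.6] 14.0
blueS
   64 [225.5 249.9] [225.5 250.1] [11.5  6.9] 80.5
ringT
   85 [339.1 226.9] [339. 227.] [12. 12.] 90.0
   31 [336.2 213.4] [336.  213.5] [3. 8.] 90.0
ringS
   401 [308.2 245.9] [307.5 248. ] [16. 39.] 90.0
   9 [305.3 260.9] [305.5 260.5] [7. 1.] -0.0
blkT
   615 [440.2 242.2] [440.9 242.3] [17.6 49.5] 12.1
boxT
caseT
   561 [339.6 226.9] [339.4 226.9] [23.5 32.9] 78.7
   42 [334.4 206.2] [335.  206.5] [ 3. 12.] 90.0
```

View pics/topcrop.png

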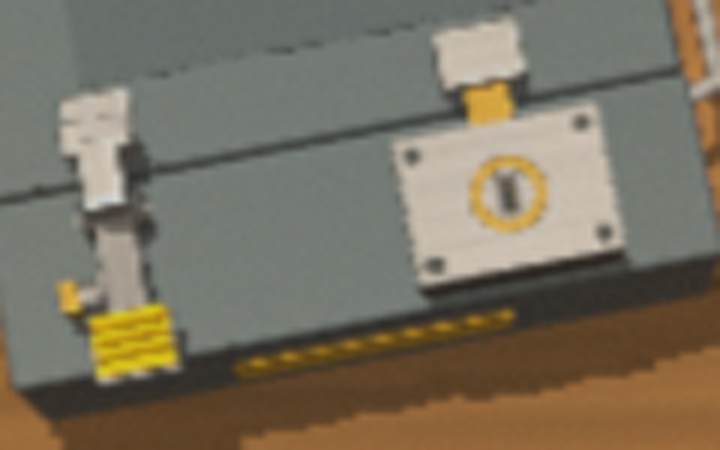

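View pics/crop2.png

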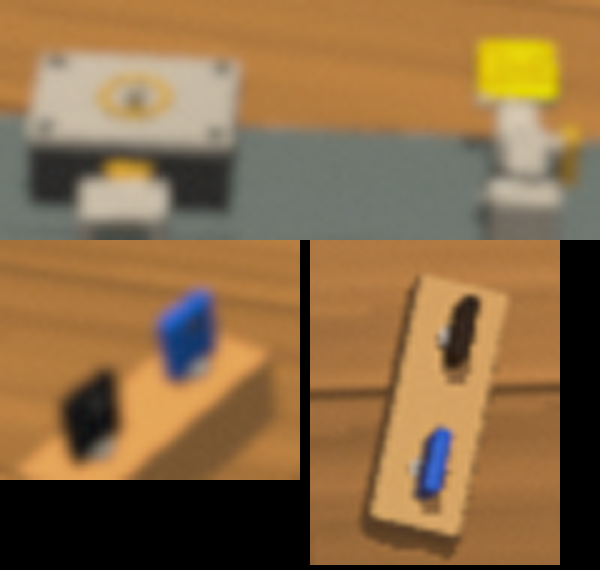

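The top crop shows the paddle at about (277.3,252), the keyhole ring centre at (339.7,227.2), and the slot running along the box's x. In the second crop the blue key is the one nearer the robot, standing upright, and the scene ring centre is at (307.2,251.2).

Run:
```python
from h import *
t=read_camera("top");s=read_camera("scene"); r=lambda v:np.round(v,4)
def p(n,a,b,z):
    X,e=tri(t,a,s,b); print(n,"tri",r(X),"gap",r(e),"| plane top",r(plane(t,a,z)),"scene",r(plane(s,b,z)))
p("pad",(277,251.6),(370.6,246.2),.149)
p("hole",(339.3,227.1),(307.2,251.2),.146)
p("bluecent",(439.7,254),(225.5,249.9),.066)
g=cv2.cvtColor(t["img"],cv2.COLOR_BGR2HSV)
def rect(lo,hi,roi,z):
    b=blobs(t,lo,hi,roi)[0]; q=np.array([plane(t,v,z)[:2] for v in cv2.boxPoints(b[2])])
    c=q.mean(0); e=[q[1]-q[0],q[2]-q[1]]; 
    print(r(c),[ (round(np.linalg.norm(v),4),round(np.degrees(np.arctan2(v[1],v[0])),1)) for v in e])
rect((0,0,185),(180,40,255),(315,205,365,250),.146)
rect((12,60,190),(22,170,255),(420,210,465,275),.04)
rect((105,120,60),(125,255,255),(420,210,460,275),.078)
# sub-pixel ring fit: moments of brass at roi
for c,roi,z in((t,(326,215,352,240),.146),(s,(299,246,316,257),.146)):
    b=blobs(c,(14,80,80),(32,255,255),roi)
    for k in b[:2]: print(k[0],k[1],r(plane(c,k[1],z)),r(plane(c,k[2][0],z)))
# lid seam direction: from crop points
a=plane(t,(255,195+200/6),.11);b=plane(t,(255+680/6,195+68/6),.11);d=a-b;print("seam yaw of +y",np.degrees(np.arctan2(d[1],d[0]))-90)
# lower front edge of rail top
a=plane(t,(255+15/6,195+387/6),.11);b=plane(t,(255+715/6,195+252/6),.11);d=a-b;print("edge",r(a),r(b),np.linalg.norm(d),np.degrees(np.arctan2(d[1],d[0]))-90)
o=robot.observe();print(o["position"],o["clock"])
```

```text
pad tri [0.5154 0.1509 0.1467] gap 0.0022 | plane top [0.5149 0.1518 0.149 ] scene [0.519  0.1501 0.149 ]
hole tri [ 0.5719 -0.0012  0.1444] gap 0.0026 | plane top [0.5713 0.     0.146 ] scene [ 0.5742 -0.0019  0.146 ]
bluecent tri [ 0.5108 -0.255   0.0632] gap 0.0028 | plane top [ 0.5099 -0.2532  0.066 ] scene [ 0.5144 -0.2546  0.066 ]
[ 5.718e-01 -2.000e-04] [(np.float64(0.0802), np.float64(-80.1)), (np.float64(0.0581), np.float64(-170.8))]
[ 0.5446 -0.2628] [(np.float64(0.1306), np.float64(-14.9)), (np.float64(0.0453), np.float64(-104.0))]
[ 0.5084 -0.2512] [(np.float64(0.0322), np.float64(-17.0)), (np.float64(0.0085), np.float64(-105.9))]
81 [339.3 226.9] [0.5718 0.     0.146 ] [0.5715 0.0008 0.146 ]
66 [307.2 250.7] [ 0.5722 -0.0025  0.146 ] [ 0.5714 -0.0032  0.146 ]
seam yaw of +y 9.571475849313785
edge [0.5024 0.2038 0.11  ] [ 0.5507 -0.086   0.11  ] 0.2938168412494417 9.458666955505578
[0.27445702 0.61654881 0.30241987] 0.3
```

Careful with the scale: shifts go in shares of 500 mm and turns go in shares of pi rad. That gives: -409 mm / 500 = -0.818, -332 mm / 500 = -0.664, -0.585 rad / 3.1416 = -0.1862.

Emit:
step_arm --pt "-0.818 -0.664 0.04 0 0 -0.1862 0" --pt "-0.818 -0.664 0.04 0 0 -0.1862 0" --pt "-0.818 -0.664 0.04 0 0 -0.1862 0" --pt "-0.818 -0.664 0.04 0 0 -0.1862 0" --pt "-0.818 -0.664 0.04 0 0 -0.1862 0" --pt "-0.818 -0.664 0.04 0 0 -0.1862 0" --pt "-0.818 -0.664 0.04 0 0 -0.1862 0" --pt "-0.818 -0.664 0.04 0 0 -0.1862 0" --pt "-0.818 -0.664 0.04 0 0 -0.1862 0" --pt "-0.818 -0.664 0.04 0 0 -0.1862 0" --pt "-0.818 -0.664 0.04 0 0 -0.1862 0" --pt "-0.818 -0.664 0.04 0 0 -0.1862 0" --pt "-0.818 -0.664 0.04 0 0 -0.1862 0" --pt "-0.818 -0.664 0.04 0 0 -0.1862 0"

```text
clock: 1.7
position: [0.5127, 0.1482, 0.2826]
tcp_rot: [[-0.986, -0.167, -0.0], [-0.167, 0.986, 0.0], [0.0, 0.0, -1.0]]
force: [-0.1, 0.3, -0.2]
grip_width: 0.0006
grasp_force: 0.0
```

```bash
cat >> h.py <<'E'
def st():
    s=robot.observe();R=np.array(s["tcp_rot"]);p=np.array(s["position"])
    print("t",round(s["clock"],2),"p",p.round(4),"tip",(p+.097*R[:,2]).round(4),"pinch",(p+robot.pinch_z*R[:,2]).round(4),"yawY",np.degrees(np.arctan2(R[1,1],R[0,1])).round(2),"z",R[:,2].round(3),"F",np.round(s["force"],1),"T",np.round(s["ft_torque"],2),"w",round(s["grip_width"],4),"g",round(s["grasp_force"],1),"q",np.round(s["joint_pos"],2));return p,R
def inc(target,yaw=None,off=None):  # target world position of pinch point; yaw deg of tool y, tool upright
    p,R=st(); q=p+robot.pinch_z*R[:,2]
    if yaw is None: Rt=R
    else:
        a=np.radians(yaw);y=np.array([np.cos(a),np.sin(a),0]);z=np.array([0,0,-1.]);Rt=np.c_[np.cross(y,z),y,z]
    rv=cv2.Rodrigues(R.T@Rt)[0].ravel(); pt=np.array(target)-robot.pinch_z*Rt[:,2]
    print("INC mm",(R.T@(pt-p)*1000).round(1),"rv",rv.round(4))
E
python3 - <<'E'
from h import *
st(); inc((.513,.1473,.17+.0186),99.5); s=robot.observe()
c=read_camera("scene");cv2.imwrite("pics/s1.png",cv2.resize(c["img"][150:300,270:430],None,fx=4,fy=4))
E
```

```text
t 1.7 p [0.5127 0.1482 0.2826] tip [0.5126 0.1482 0.1856] pinch [0.5126 0.1482 0.2042] yawY 99.61 z [-0.  0. -1.] F [-0.1  0.3 -0.2] T [ 0.07  0.03 -0.  ] w 0.0006 g 0.0 q [-0.58  0.22  0.2   1.95 -0.05  0.98  1.39]
t 1.7 p [0.5127 0.1482 0.2826] tip [0.5126 0.1482 0.1856] pinch [0.5126 0.1482 0.2042] yawY 99.61 z [-0.  0. -1.] F [-0.1  0.3 -0.2] T [ 0.07  0.03 -0.  ] w 0.0006 g 0.0 q [-0.58  0.22  0.2   1.95 -0.05  0.98  1.39]
INC mm [-0.2 -0.9 15.6] rv [ 0.0003 -0.0002  0.0019]
```

View pics/s1.png

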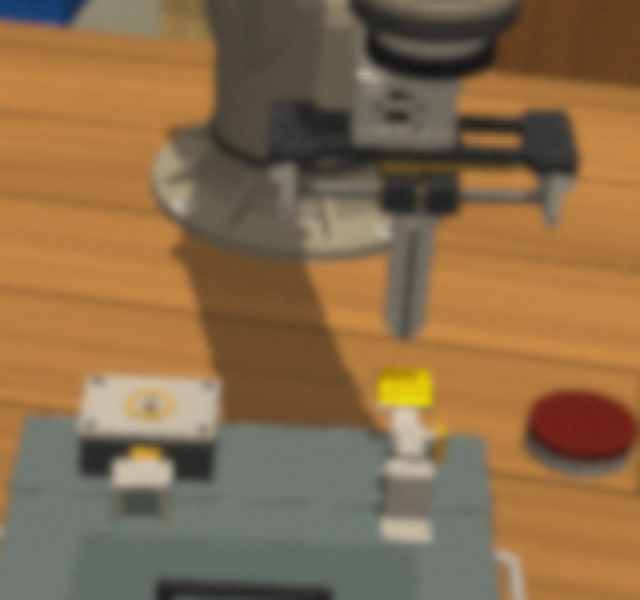

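The closed fingertips sit over the paddle, with the tip at about (405,335) and the paddle at (405,388) in the crop. I'll press down.

Scaled: 61 mm / 500 = 0.122, 60 mm / 500 = 0.12.

Emit:
step_arm --pt "0 0 0.05 0 0 0 0" --pt "0 0 0.07 0 0 0 0" --pt "0 0 0.084 0 0 0 0" --pt "0 0 0.094 0 0 0 0" --pt "0 0 0.102 0 0 0 0" --pt "0 0 0.11 0 0 0 0" --pt "0 0 0.116 0 0 0 0" --pt "0 0 0.12 0 0 0 0" --pt "0 0 0.122 0 0 0 0" --pt "0 0 0.122 0 0 0 0"

```text
clock: 2.75
position: [0.5131, 0.1471, 0.2217]
tcp_rot: [[-0.986, -0.165, -0.0], [-0.165, 0.986, 0.0], [0.0, 0.0, -1.0]]
force: [-3.2, 1.0, 3.1]
grip_width: 0.0007
grasp_force: 1.8
```

Scaled: 1.5 mm / 500 = 0.003, 1 mm / 500 = 0.002.

Emit:
step_arm --pt "0 0 0.002 0 0 0 0" --pt "0 0 0.003 0 0 0 0" --pt "0 0 0.003 0 0 0 0"

```text
clock: 3.05
position: [0.5132, 0.147, 0.2202]
tcp_rot: [[-0.986, -0.165, 0.0], [-0.165, 0.986, 0.0], [-0.0, 0.0, -1.0]]
force: [-1.2, 1.1, 3.8]
grip_width: 0.0004
grasp_force: 1.9
```

Scaled: -90 mm / 500 = -0.18, -45 mm / 500 = -0.09.

Emit:
step_arm --pt "0 0 -0.09 0 0 0 0.3" --pt "0 0 -0.18 0 0 0 0.4" --pt "0 0 -0.18 0 0 0 0.4" --pt "0 0 -0.18 0 0 0 0.4"

```text
clock: 3.45
position: [0.5135, 0.1469, 0.311]
tcp_rot: [[-0.986, -0.165, 0.002], [-0.165, 0.986, 0.001], [-0.002, 0.0, -1.0]]
force: [-0.5, -0.4, -0.5]
grip_width: 0.0289
grasp_force: 0.0
```

Run:
```python
from h import *
t=read_camera("top");s=read_camera("scene")
Y=((22,120,120),(35,255,255))
a=blobs(s,*Y,(350,230,390,275));print([(b[0],b[1]) for b in a]); print(plane(s,a[0][1],.128))
b=blobs(t,*Y,(255,235,300,275));print([(x[0],x[1]) for x in b])
if b: print(tri(t,b[0][1],s,a[0][1]))
inc((.5108,-.254,.13),75.3)
```

```text
[(88, array([369.7, 251.6]))]
[0.51346699 0.14862408 0.128     ]
[]
t 3.55 p [0.5128 0.1468 0.3093] tip [0.5127 0.1467 0.2123] pinch [0.5127 0.1467 0.2309] yawY 99.52 z [-0.001 -0.001 -1.   ] F [ 0.   0.1 -0.8] T [ 0.12 -0.04 -0.02] w 0.0359 g 0.0 q [-0.58  0.19  0.21  1.92 -0.05  1.03  1.38]
INC mm [  68.1 -394.9  101.2] rv [-0.0007 -0.001   0.4227]
```

The paddle stayed down. In the scene view its row went from 246 to 251.6, about 20 mm lower. Next I'll move above the blue key.

Scaled: -395 mm / 500 = -0.79, 101 mm / 500 = 0.202, 0.423 rad / 3.1416 = 0.1346.

Emit:
step_arm --pt "0.136 -0.79 0 0 0 0.1346 0.5" --pt "0.136 -0.79 0 0 0 0.1346 0.5" --pt "0.136 -0.79 0 0 0 0.1346 0.5" --pt "0.136 -0.79 0 0 0 0.1346 0.5" --pt "0.136 -0.79 0 0 0 0.1346 0.5" --pt "0.136 -0.79 0 0 0 0.1346 0.5" --pt "0.136 -0.79 0 0 0 0.1346 0.5" --pt "0.136 -0.79 0 0 0 0.1346 0.5" --pt "0.136 -0.79 0 0 0 0.1346 0.5" --pt "0.136 -0.79 0.12 0 0 0.1346 0.5" --pt "0.136 -0.79 0.202 0 0 0.1346 0.5" --pt "0.136 -0.79 0.202 0 0 0.1346 0.5" --pt "0.136 -0.79 0.202 0 0 0.1346 0.5"

```text
clock: 4.85
position: [0.5109, -0.2538, 0.2089]
tcp_rot: [[-0.967, 0.254, -0.003], [0.254, 0.967, 0.0], [0.003, -0.001, -1.0]]
force: [0.1, -0.0, 1.6]
grip_width: 0.047
grasp_force: 0.0
```

Run:
```python
from h import *
inc((.5108,-.254,.066),75)
t=read_camera("top");s=read_camera("scene")
a=cv2.resize(s["img"][200:290,180:270],None,fx=4,fy=4);b=cv2.resize(t["img"][200:290,395:485],None,fx=4,fy=4)
cv2.imwrite("pics/k1.png",np.hstack([a,b]))
```

```text
t 4.85 p [ 0.5109 -0.2538  0.2089] tip [ 0.5106 -0.2538  0.1119] pinch [ 0.5107 -0.2538  0.1305] yawY 75.27 z [-0.003  0.    -1.   ] F [ 0.1 -0.   1.6] T [-0.01 -0.06  0.01] w 0.047 g 0.0 q [-0.03  0.39  0.48  1.95 -0.23  0.85  1.88]
INC mm [-0.1 -0.2 64.5] rv [-0.0006 -0.003   0.0046]
```

View pics/k1.png

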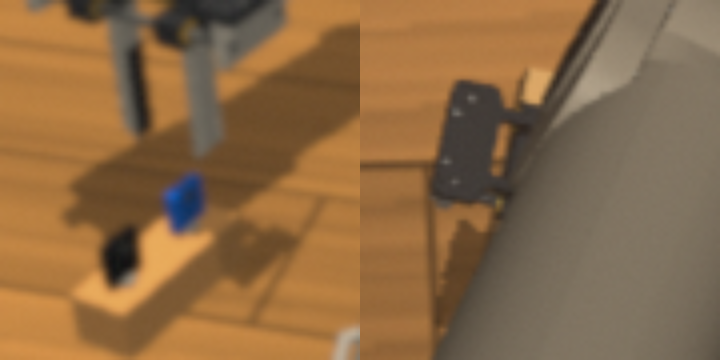

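The scene crop shows the fingers astride the line above the blue key, with tips at (138,130) and (203,150) and the head at (185,205). I'll go down and grip.

Scaled: 64 mm / 500 = 0.128, 55 mm / 500 = 0.11, 0.004 rad / 3.1416 = 0.0013.

Emit:
step_arm --pt "0 0 0.06 0 0 0.0013 0.5" --pt "0 0 0.11 0 0 0.0013 0.5" --pt "0 0 0.128 0 0 0.0013 0.5" --pt "0 0 0.128 0 0 0.0013 0.5" --pt "0 0 0.128 0 0 0.0013 0.0" --pt "0 0 0.128 0 0 0.0013 0.0" --pt "0 0 0.128 0 0 0.0013 0.0" --pt "0 0 0.128 0 0 0.0013 0.0" --pt "0 0 0.128 0 0 0.0013 0.0"

```text
clock: 5.85
position: [0.5115, -0.2538, 0.1455]
tcp_rot: [[-0.966, 0.258, 0.0], [0.258, 0.966, -0.0], [-0.0, 0.0, -1.0]]
force: [0.3, -0.1, 0.1]
grip_width: 0.0108
grasp_force: 0.3
```

Run:
```python
from h import *
st()
```

```text
t 5.85 p [ 0.5115 -0.2538  0.1455] tip [ 0.5115 -0.2538  0.0485] pinch [ 0.5115 -0.2538  0.0671] yawY 75.06 z [ 0. -0. -1.] F [ 0.3 -0.1  0.1] T [ 0.11 -0.01  0.05] w 0.0108 g 0.3 q [ 0.01  0.48  0.43  1.99 -0.3   0.73  1.93]
```

Emit:
step_arm --pt "0 0 0 0 0 0 0" --pt "0 0 0 0 0 0 0" --pt "0 0 0 0 0 0 0"

```text
clock: 6.15
position: [0.5115, -0.2539, 0.1454]
tcp_rot: [[-0.966, 0.258, 0.0], [0.258, 0.966, -0.0], [-0.0, 0.0, -1.0]]
force: [-1.2, 0.8, 6.4]
grip_width: 0.0099
grasp_force: 30.0
```

Scaled: -150 mm / 500 = -0.3, -100 mm / 500 = -0.2.

Emit:
step_arm --pt "0 0 -0.01 0 0 0 0" --pt "0 0 -0.03 0 0 0 0" --pt "0 0 -0.06 0 0 0 0" --pt "0 0 -0.12 0 0 0 0" --pt "0 0 -0.2 0 0 0 0" --pt "0 0 -0.3 0 0 0 0" --pt "0 0 -0.3 0 0 0 0" --pt "0 0 -0.3 0 0 0 0"

```text
clock: 6.95
position: [0.5116, -0.254, 0.2973]
tcp_rot: [[-0.966, 0.258, 0.003], [0.258, 0.966, -0.0], [-0.003, 0.0, -1.0]]
force: [0.3, 0.6, -1.9]
grip_width: 0.0096
grasp_force: 30.0
```

Run:
```python
from h import *
inc((.5722,-.0010,.215),99.5)
t=read_camera("top");s=read_camera("scene")
B=((105,120,60),(125,255,255))
for c,n in((t,"top"),(s,"scene")):
    p,R=robot.observe()["position"],np.array(robot.observe()["tcp_rot"]); q=p+robot.pinch_z*R[:,2]
    u=proj(c,q).astype(int); roi=(u[0]-25,u[1]-25,u[0]+25,u[1]+25)
    print(n,u,[(b[0],b[1]) for b in blobs(c,*B,roi)])
u=proj(s,q).astype(int)
cv2.imwrite("pics/k2.png",cv2.resize(s["img"][u[1]-45:u[1]+55,u[0]-50:u[0]+50],None,fx=5,fy=5))
```

```text
t 6.95 p [ 0.5116 -0.254   0.2973] tip [ 0.512  -0.254   0.2003] pinch [ 0.5119 -0.254   0.2189] yawY 75.06 z [ 0.003 -0.    -1.   ] F [ 0.3  0.6 -1.9] T [-0.02 -0.    0.02] w 0.0096 g 30.0 q [-0.08  0.28  0.52  1.87 -0.17  1.02  1.82]
INC mm [  6.7 260.    3.9] rv [-2.000e-04  3.200e-03 -4.266e-01]
top [451 244] []
scene [219 202] [(28, array([216.4, 204.2]))]
```

View pics/k2.png

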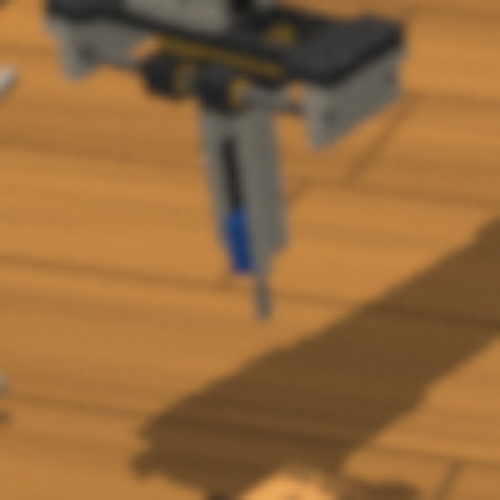

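The key is held upright, with its blade tip at (262,315) in the crop. I'll carry it above the lock.

Scaled: 260 mm / 500 = 0.52, 6.7 mm / 500 = 0.0134, -0.427 rad / 3.1416 = -0.1359.

Emit:
step_arm --pt "0.0134 0.52 0 0 0.001 -0.1359 0" --pt "0.0134 0.52 0 0 0.001 -0.1359 0" --pt "0.0134 0.52 0 0 0.001 -0.1359 0" --pt "0.0134 0.52 0 0 0.001 -0.1359 0" --pt "0.0134 0.52 0 0 0.001 -0.1359 0" --pt "0.0134 0.52 0 0 0.001 -0.1359 0" --pt "0.0134 0.52 0 0 0.001 -0.1359 0" --pt "0.0134 0.52 0 0 0.001 -0.1359 0" --pt "0.0134 0.52 0 0 0.001 -0.1359 0" --pt "0.0134 0.52 0 0 0.001 -0.1359 0"

```text
clock: 8.05
position: [0.5717, -0.0024, 0.2951]
tcp_rot: [[-0.987, -0.163, -0.003], [-0.163, 0.987, -0.0], [0.003, 0.0, -1.0]]
force: [-0.9, 0.6, -1.2]
grip_width: 0.0098
grasp_force: 30.0
```

Run:
```python
from h import *
inc((.5722,-.0010,.206),99.5)
p,R=np.array(robot.observe()["position"]),np.array(robot.observe()["tcp_rot"])
tip=p+(robot.pinch_z+.057)*R[:,2]; print("keytip",tip)
s=read_camera("scene");print("proj nominal tip",proj(s,tip),"hole",proj(s,np.array([.5722,-.001,.146])))
cv2.imwrite("pics/k3.png",cv2.resize(s["img"][200:270,265:350],None,fx=8,fy=8,interpolation=cv2.INTER_CUBIC))
```

```text
t 8.05 p [ 0.5717 -0.0024  0.2951] tip [ 0.5714 -0.0024  0.1981] pinch [ 0.5715 -0.0024  0.2167] yawY 99.4 z [-0.003 -0.    -1.   ] F [-0.9  0.6 -1.2] T [ 0.05 -0.01  0.01] w 0.0098 g 30.0 q [-0.38  0.27  0.33  1.86 -0.1   1.02  1.73]
INC mm [-0.7  1.3 10.7] rv [ 0.0004 -0.0033 -0.0018]
keytip [ 0.57126732 -0.00241963  0.15969892]
proj nominal tip [307.27497129 246.02397632] hole [307.76729457 250.79053763]
```

View pics/k3.png

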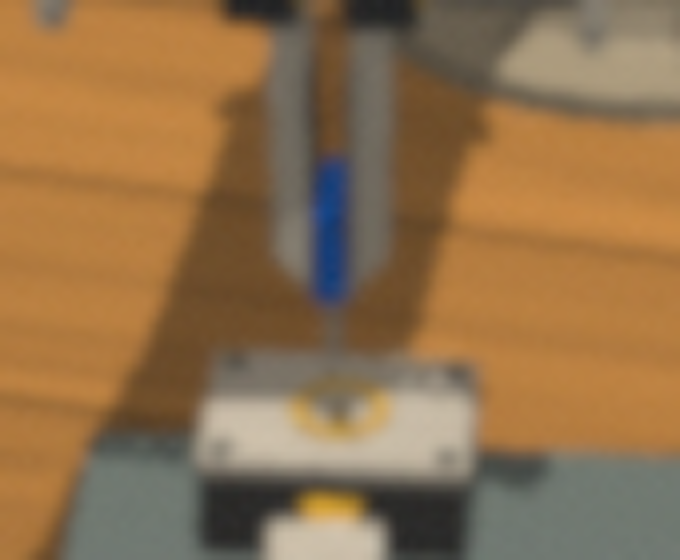

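The blade tip is at about (335,352) in the crop and the keyhole at (340,408). The key needs about +1.3 mm in y, which agrees with the computed increment. I'll align it and probe downward.

Scaled: 14 mm / 500 = 0.028, 1.3 mm / 500 = 0.0026, -0.003 rad / 3.1416 = -0.001.

Emit:
step_arm --pt "-0.0014 0.0026 0.01 0 -0.001 -0.0006 0" --pt "-0.0014 0.0026 0.018 0 -0.001 -0.0006 0" --pt "-0.0014 0.0026 0.022 0 -0.001 -0.0006 0" --pt "-0.0014 0.0026 0.025 0 -0.001 -0.0006 0" --pt "-0.0014 0.0026 0.028 0 -0.001 -0.0006 0" --pt "-0.0014 0.0026 0.028 0 -0.001 -0.0006 0"

```text
clock: 8.7
position: [0.5723, 0.0005, 0.281]
tcp_rot: [[-0.986, -0.167, -0.0], [-0.167, 0.986, 0.001], [0.0, 0.001, -1.0]]
force: [-0.9, -0.6, -1.1]
grip_width: 0.0097
grasp_force: 30.0
```

Run:
```python
from h import *
inc((.5722,-.0010,.203),99.5)
```

```text
t 8.7 p [5.723e-01 5.000e-04 2.810e-01] tip [0.5723 0.0006 0.184 ] pinch [0.5723 0.0006 0.2026] yawY 99.63 z [-0.     0.001 -1.   ] F [-0.9 -0.6 -1.1] T [ 0.01 -0.01 -0.01] w 0.0097 g 30.0 q [-0.38  0.29  0.32  1.88 -0.11  0.99  1.73]
INC mm [ 0.4 -1.5 -0.4] rv [ 0.0006 -0.0002  0.0023]
```

Emit:
step_arm --pt "0 0 0 0 0 0 0" --pt "0 0 0 0 0 0 0"

```text
clock: 8.9
position: [0.5724, 0.0005, 0.2813]
tcp_rot: [[-0.986, -0.167, 0.0], [-0.167, 0.986, 0.001], [-0.0, 0.001, -1.0]]
force: [-0.0, 0.8, -0.5]
grip_width: 0.0099
grasp_force: 30.0
```

Run:
```python
from h import *
inc((.5722,-.0010,.203),99.5)
s=read_camera("scene");cv2.imwrite("pics/k4.png",cv2.resize(s["img"][205:270,265:350],None,fx=8,fy=8,interpolation=cv2.INTER_CUBIC));inc((.5722,-.0010,.203),99.5)
```

```text
t 8.9 p [5.724e-01 5.000e-04 2.813e-01] tip [0.5725 0.0006 0.1843] pinch [0.5725 0.0006 0.2029] yawY 99.64 z [ 0.     0.001 -1.   ] F [-0.   0.8 -0.5] T [0.03 0.03 0.01] w 0.0099 g 30.0 q [-0.38  0.29  0.32  1.88 -0.11  0.99  1.73]
INC mm [ 0.5 -1.5 -0.1] rv [0.0006 0.0002 0.0024]
t 8.95 p [5.724e-01 5.000e-04 2.813e-01] tip [0.5725 0.0006 0.1843] pinch [0.5725 0.0006 0.2029] yawY 99.64 z [ 0.     0.001 -1.   ] F [ 0.3  0.9 -1.4] T [-0.01  0.03  0.03] w 0.0096 g 30.0 q [-0.38  0.29  0.32  1.88 -0.11  0.99  1.73]
INC mm [ 0.5 -1.5 -0.1] rv [0.0006 0.0002 0.0024]
```

View pics/k4.png

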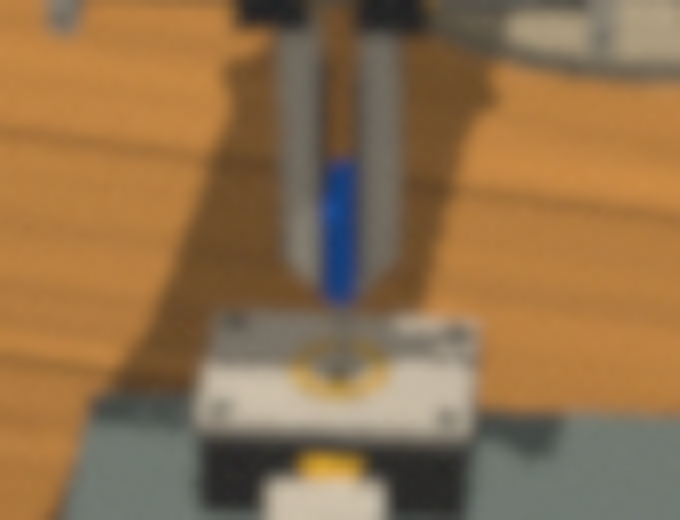

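The blade is at column 343 and the keyhole at 340, so I'll shift −1.3 mm in y. I'll lift slightly, shift, then probe down.

Scaled: 3 mm / 500 = 0.006, -1.3 mm / 500 = -0.0026, 0.002 rad / 3.1416 = 0.0006.

Emit:
step_arm --pt "0.0006 0 -0.004 0 0 0.0006 0" --pt "0.0006 -0.0026 -0.004 0 0 0.0006 0" --pt "0.0006 -0.0026 0 0 0 0.0006 0" --pt "0.0006 -0.0026 0.002 0 0 0.0006 0" --pt "0.0006 -0.0026 0.004 0 0 0.0006 0" --pt "0.0006 -0.0026 0.006 0 0 0.0006 0" --pt "0.0006 -0.0026 0.006 0 0 0.0006 0"

```text
clock: 9.65
position: [0.5724, -0.0008, 0.2781]
tcp_rot: [[-0.986, -0.165, 0.0], [-0.165, 0.986, 0.001], [-0.0, 0.001, -1.0]]
force: [0.9, -0.0, -2.0]
grip_width: 0.01
grasp_force: 30.0
```

Run:
```python
from h import *
st()
```

```text
t 9.65 p [ 0.5724 -0.0008  0.2781] tip [ 0.5724 -0.0007  0.1811] pinch [ 0.5724 -0.0007  0.1997] yawY 99.52 z [ 0.     0.001 -1.   ] F [ 0.9 -0.  -2. ] T [ 0.11 -0.11  0.05] w 0.01 g 30.0 q [-0.38  0.29  0.33  1.88 -0.11  0.99  1.73]
```

There is no resistance with the tip about 4 mm below the mouth, so it is in the slot. I'll continue gently.

Scaled: 4 mm / 500 = 0.008, 3 mm / 500 = 0.006.

Emit:
step_arm --pt "0 0 0.002 0 0 0 0" --pt "0 0 0.004 0 0 0 0" --pt "0 0 0.006 0 0 0 0" --pt "0 0 0.008 0 0 0 0" --pt "0 0 0.008 0 0 0 0"

```text
clock: 10.15
position: [0.5725, -0.0008, 0.2741]
tcp_rot: [[-0.986, -0.165, 0.001], [-0.165, 0.986, 0.001], [-0.001, 0.001, -1.0]]
force: [4.5, 0.4, -1.5]
grip_width: 0.0098
grasp_force: 30.0
```

Run:
```python
from h import *
st()
```

```text
t 10.15 p [ 0.5725 -0.0008  0.2741] tip [ 0.5726 -0.0007  0.1771] pinch [ 0.5726 -0.0007  0.1957] yawY 99.52 z [ 0.001  0.001 -1.   ] F [ 4.5  0.4 -1.5] T [ 0.26 -1.25 -0.05] w 0.0098 g 30.0 q [-0.38  0.3   0.32  1.88 -0.11  0.98  1.73]
```

The side force is +4.5 N along x, so the key is against the −x wall. I'll shift toward +x and continue.

Scaled: 2 mm / 500 = 0.004, 1 mm / 500 = 0.002.

Emit:
step_arm --pt "-0.001 0 0 0 0 0 0" --pt "-0.0016 0 0 0 0 0 0" --pt "-0.0016 0 0 0 0 0 0" --pt "-0.0016 0 0.002 0 0 0 0" --pt "-0.0016 0 0.004 0 0 0 0" --pt "-0.0016 0 0.004 0 0 0 0"

```text
clock: 10.75
position: [0.5729, -0.0007, 0.2719]
tcp_rot: [[-0.986, -0.165, -0.001], [-0.165, 0.986, 0.001], [0.0, 0.001, -1.0]]
force: [2.0, 0.5, -2.7]
grip_width: 0.0099
grasp_force: 30.0
```

Run:
```python
from h import *
st()
```

```text
t 10.75 p [ 0.5729 -0.0007  0.2719] tip [ 0.5729 -0.0007  0.1749] pinch [ 0.5729 -0.0007  0.1935] yawY 99.52 z [-0.001  0.001 -1.   ] F [ 2.   0.5 -2.7] T [ 0.05 -0.36 -0.01] w 0.0099 g 30.0 q [-0.38  0.3   0.32  1.89 -0.11  0.98  1.73]
```

Scaled: 5 mm / 500 = 0.01, 4 mm / 500 = 0.008.

Emit:
step_arm --pt "-0.001 0 0.002 0 0 0 0" --pt "-0.001 0 0.004 0 0 0 0" --pt "-0.001 0 0.006 0 0 0 0" --pt "-0.001 0 0.008 0 0 0 0" --pt "-0.001 0 0.01 0 0 0 0" --pt "-0.001 0 0.01 0 0 0 0"

```text
clock: 11.35
position: [0.5732, -0.0007, 0.2669]
tcp_rot: [[-0.986, -0.165, -0.001], [-0.165, 0.986, 0.0], [0.001, 0.001, -1.0]]
force: [-2.3, -1.1, -0.4]
grip_width: 0.01
grasp_force: 30.0
```

Run:
```python
from h import *
st()
```

```text
t 11.35 p [ 0.5732 -0.0007  0.2669] tip [ 0.5731 -0.0007  0.1699] pinch [ 0.5732 -0.0007  0.1885] yawY 99.52 z [-0.001  0.    -1.   ] F [-2.3 -1.1 -0.4] T [-0.07  0.58  0.02] w 0.01 g 30.0 q [-0.38  0.31  0.32  1.89 -0.12  0.97  1.74]
```

Scaled: 8 mm / 500 = 0.016, 7 mm / 500 = 0.014.

Emit:
step_arm --pt "0.0002 0 0.003 0 0 0 0" --pt "0.0002 0 0.006 0 0 0 0" --pt "0.0002 0 0.009 0 0 0 0" --pt "0.0002 0 0.012 0 0 0 0" --pt "0.0002 0 0.014 0 0 0 0" --pt "0.0002 0 0.016 0 0 0 0" --pt "0.0002 0 0.016 0 0 0 0"

```text
clock: 12.05
position: [0.5735, -0.0006, 0.2591]
tcp_rot: [[-0.986, -0.165, -0.0], [-0.165, 0.986, 0.001], [0.0, 0.001, -1.0]]
force: [-1.9, -0.6, -0.1]
grip_width: 0.0092
grasp_force: 30.0
```

Run:
```python
from h import *
st()
```

```text
t 12.05 p [ 0.5735 -0.0006  0.2591] tip [ 0.5735 -0.0006  0.1621] pinch [ 0.5735 -0.0006  0.1807] yawY 99.52 z [-0.     0.001 -1.   ] F [-1.9 -0.6 -0.1] T [ 0.01  0.34 -0.01] w 0.0092 g 30.0 q [-0.37  0.31  0.32  1.9  -0.12  0.95  1.74]
```

Scaled: 7 mm / 500 = 0.014, 6 mm / 500 = 0.012.

Emit:
step_arm --pt "0.0002 0 0.003 0 0 0 0" --pt "0.0002 0 0.006 0 0 0 0" --pt "0.0002 0 0.009 0 0 0 0" --pt "0.0002 0 0.012 0 0 0 0" --pt "0.0002 0 0.014 0 0 0 0" --pt "0.0002 0 0.014 0 0 0 0"

```text
clock: 12.65
position: [0.5736, -0.0005, 0.252]
tcp_rot: [[-0.986, -0.165, 0.0], [-0.165, 0.986, 0.001], [-0.0, 0.001, -1.0]]
force: [-1.3, 0.3, -0.6]
grip_width: 0.0095
grasp_force: 30.0
```

Run:
```python
from h import *
st()
s=read_camera("scene");cv2.imwrite("pics/k5.png",cv2.resize(s["img"][205:270,265:350],None,fx=8,fy=8,interpolation=cv2.INTER_CUBIC))
```

```text
t 12.65 p [ 5.736e-01 -5.000e-04  2.520e-01] tip [ 5.736e-01 -5.000e-04  1.550e-01] pinch [ 5.736e-01 -5.000e-04  1.736e-01] yawY 99.53 z [ 0.     0.001 -1.   ] F [-1.3  0.3 -0.6] T [ 0.04  0.05 -0.01] w 0.0095 g 30.0 q [-0.37  0.32  0.32  1.9  -0.12  0.93  1.74]
```

View pics/k5.png

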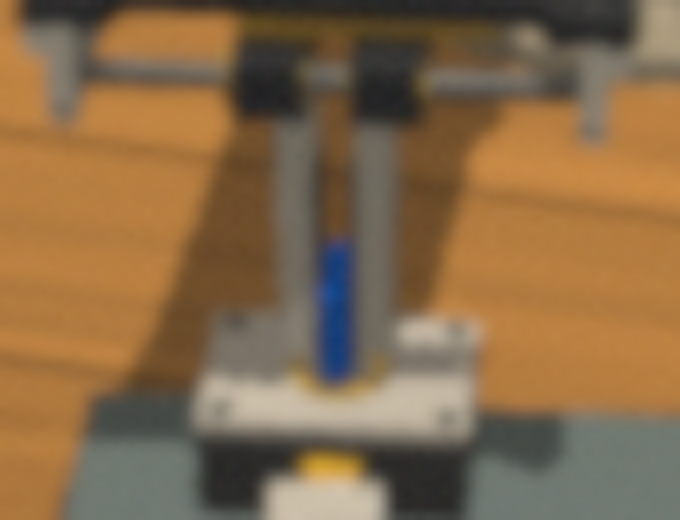

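The blue head now stands right over the brass ring, spanning rows 243–383, and it hasn't slipped in the grip. I'll press to the seat.

Scaled: 2 mm / 500 = 0.004, 1.4 mm / 500 = 0.0028.

Emit:
step_arm --pt "0 0 0.0014 0 0 0 0" --pt "0 0 0.0028 0 0 0 0" --pt "0 0 0.004 0 0 0 0" --pt "0 0 0.004 0 0 0 0"

```text
clock: 13.1
position: [0.5737, -0.0006, 0.2513]
tcp_rot: [[-0.986, -0.165, 0.001], [-0.165, 0.986, 0.001], [-0.001, 0.001, -1.0]]
force: [-7.5, -0.1, 16.9]
grip_width: 0.0102
grasp_force: 30.0
```

Run:
```python
from h import *
st()
```

```text
t 13.1 p [ 0.5737 -0.0006  0.2513] tip [ 5.737e-01 -5.000e-04  1.543e-01] pinch [ 5.737e-01 -5.000e-04  1.729e-01] yawY 99.51 z [ 0.001  0.001 -1.   ] F [-7.5 -0.1 16.9] T [0.05 1.7  0.02] w 0.0102 g 30.0 q [-0.37  0.32  0.32  1.9  -0.13  0.93  1.74]
```

The key is seated: pinch height is 0.173 as expected, with 17 N upward. I'll ease the push and start turning.

Scaled: -0.7 mm / 500 = -0.0014, 0.3 mm / 500 = 0.0006, 0.4 rad / 3.1416 = 0.1273.

Emit:
step_arm --pt "0.0006 0 -0.0014 0 0 0 0" --pt "0.0006 0 -0.0014 0 0 0.0318 0" --pt "0.0006 0 -0.0014 0 0 0.0637 0" --pt "0.0006 0 -0.0014 0 0 0.0955 0" --pt "0.0006 0 -0.0014 0 0 0.1273 0" --pt "0.0006 0 -0.0014 0 0 0.1273 0"

```text
clock: 13.7
position: [0.5736, -0.0004, 0.2514]
tcp_rot: [[-0.972, 0.235, 0.001], [0.235, 0.972, 0.001], [-0.001, 0.001, -1.0]]
force: [-0.5, -0.3, 6.1]
grip_width: 0.0099
grasp_force: 30.0
```

Run:
```python
from h import *
st()
```

```text
t 13.7 p [ 5.736e-01 -4.000e-04  2.514e-01] tip [ 5.737e-01 -3.000e-04  1.544e-01] pinch [ 5.737e-01 -3.000e-04  1.730e-01] yawY 76.39 z [ 0.001  0.001 -1.   ] F [-0.5 -0.3  6.1] T [0.13 0.13 0.01] w 0.0099 g 30.0 q [-0.44  0.33  0.4   1.91 -0.16  0.93  1.37]
```

Forces are low and it is turning. I'll continue.

Scaled: 0.6 rad / 3.1416 = 0.191.

Emit:
step_arm --pt "0 0 0 0 0 0.0318 0" --pt "0 0 0 0 0 0.0637 0" --pt "0 0 0 0 0 0.0955 0" --pt "0 0 0 0 0 0.1273 0" --pt "0 0 0 0 0 0.1592 0" --pt "0 0 0 0 0 0.191 0" --pt "0 0 0 0 0 0.191 0"

```text
clock: 14.4
position: [0.5735, -0.0006, 0.2514]
tcp_rot: [[-0.669, 0.743, 0.001], [0.743, 0.669, 0.001], [-0.0, 0.001, -1.0]]
force: [-1.8, -0.5, 8.1]
grip_width: 0.0096
grasp_force: 30.0
```

Run:
```python
from h import *
st()
```

```text
t 14.4 p [ 0.5735 -0.0006  0.2514] tip [ 5.736e-01 -5.000e-04  1.544e-01] pinch [ 5.736e-01 -5.000e-04  1.730e-01] yawY 42.01 z [ 0.001  0.001 -1.   ] F [-1.8 -0.5  8.1] T [-0.13  0.39  0.05] w 0.0096 g 30.0 q [-0.54  0.35  0.53  1.91 -0.21  0.94  0.83]
```

Scaled: 0.6 rad / 3.1416 = 0.191.

Emit:
step_arm --pt "0 0 0 0 0 0.0318 0" --pt "0 0 0 0 0 0.0637 0" --pt "0 0 0 0 0 0.0955 0" --pt "0 0 0 0 0 0.1273 0" --pt "0 0 0 0 0 0.1592 0" --pt "0 0 0 0 0 0.1814 0" --pt "0 0 0 0 0 0.191 0" --pt "0 0 0 0 0 0.191 0"

```text
clock: 15.2
position: [0.5734, -0.0007, 0.2514]
tcp_rot: [[-0.135, 0.991, 0.001], [0.991, 0.135, 0.001], [0.001, 0.001, -1.0]]
force: [-1.9, -0.8, 8.4]
grip_width: 0.0095
grasp_force: 30.0
```

Run:
```python
from h import *
st()
c=read_camera("scene");t=read_camera("top")
b=blobs(t,(12,70,80),(32,255,255),(322,205,358,244));print([(x[0],x[1]) for x in b])
cv2.imwrite("pics/f.png",cv2.resize(c["img"][205:270,265:350],None,fx=8,fy=8,interpolation=cv2.INTER_CUBIC))
```

```text
t 15.2 p [ 0.5734 -0.0007  0.2514] tip [ 0.5734 -0.0006  0.1544] pinch [ 0.5734 -0.0007  0.173 ] yawY 7.78 z [ 0.001  0.001 -1.   ] F [-1.9 -0.8  8.4] T [-0.18  0.81  0.09] w 0.0095 g 30.0 q [-0.64  0.37  0.66  1.92 -0.28  0.94  0.29]
[]
```

View pics/f.png

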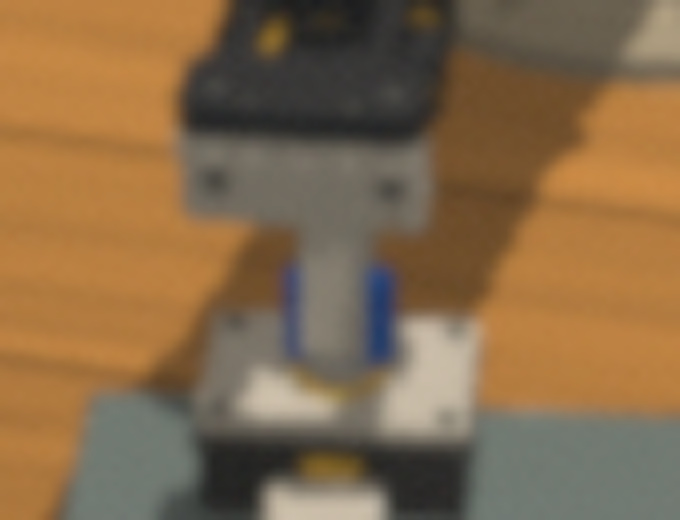

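The head now lies crosswise and the collar is on the ring. Torque of 0.09 N·m matches the spring at its end. I'll add a little more turn until the stop shows.

Scaled: 0.08 rad / 3.1416 = 0.0255.

Emit:
step_arm --pt "0 0 0 0 0 0.0127 0" --pt "0 0 0 0 0 0.0255 0" --pt "0 0 0 0 0 0.0255 0" --pt "0 0 0 0 0 0.0255 0" --pt "0 0 0 0 0 0.0255 0"

```text
clock: 15.8
position: [0.5733, -0.0007, 0.2514]
tcp_rot: [[-0.057, 0.998, 0.001], [0.998, 0.057, 0.001], [0.001, 0.001, -1.0]]
force: [-2.4, -1.2, 8.4]
grip_width: 0.0102
grasp_force: 30.0
```

Run:
```python
from h import *
st()
s=read_camera("scene");a=blobs(s,(22,120,120),(35,255,255),(350,230,390,275));print([(b[0],b[1]) for b in a])
```

```text
t 15.8 p [ 0.5733 -0.0007  0.2514] tip [ 0.5734 -0.0007  0.1544] pinch [ 0.5734 -0.0007  0.173 ] yawY 3.27 z [ 0.001  0.001 -1.   ] F [-2.4 -1.2  8.4] T [-0.12  0.91  0.02] w 0.0102 g 30.0 q [-0.65  0.37  0.68  1.92 -0.29  0.95  0.22]
[(95, array([369.9, 251.3]))]
```

Run:
```python
from h import *
T=[]
for i in range(14):
    s=read_camera("scene");T.append(robot.observe()["ft_torque"])
T=np.array(T);print(T.mean(0),T.std(0))
b=blobs(s,(105,120,60),(125,255,255),(290,225,330,260),4);print([(x[0],x[1]) for x in b])
# bolt brass visible area near keeper
g=blobs(s,(15,90,90),(32,255,255),(298,255,316,268),2);print([(x[0],x[1]) for x in g])
```

```text
[-0.12544191  0.89577725  0.05564095] [0.01948286 0.03147051 0.03068568]
[(22, array([311.5, 244. ]))]
[(23, array([306. , 263.1]))]
```

Scaled: 0.05 rad / 3.1416 = 0.0159.

Emit:
step_arm --pt "0 0 0 0 0 0.0095 0" --pt "0 0 0 0 0 0.0159 0" --pt "0 0 0 0 0 0.0159 0" --pt "0 0 0 0 0 0.0159 0"

```text
clock: 16.95
position: [0.5733, -0.0007, 0.2514]
tcp_rot: [[-0.007, 1.0, 0.001], [1.0, 0.007, 0.001], [0.001, 0.001, -1.0]]
force: [-3.3, 0.0, 8.7]
grip_width: 0.01
grasp_force: 30.0
```

Run:
```python
from h import *
T=[]
for i in range(14):
    s=read_camera("scene");T.append(robot.observe()["ft_torque"])
T=np.array(T);print(T.mean(0),T.std(0));st()
```

```text
[-0.12411031  0.94079844  0.10617713] [0.02385365 0.02796201 0.02770873]
t 17.65 p [ 0.5733 -0.0007  0.2514] tip [ 0.5733 -0.0006  0.1544] pinch [ 0.5733 -0.0006  0.173 ] yawY 0.4 z [ 0.     0.001 -1.   ] F [-3.3 -0.8  9.1] T [-0.08  0.93  0.07] w 0.0098 g 30.0 q [-0.66  0.38  0.69  1.92 -0.3   0.95  0.18]
```

The torque is now 0.106 N·m, above the spring's 0.07, so the plug is at its stop. The key is seated, the grip is 30 N and the catch is down. Handing in.

```bash
python3 -c "
from rig import robot
print(robot.job_done())"
```

```text
the job is handed in; nothing more can be done
None
```

I've handed the job in: the catch is latched down, and the blue key is fully home and held turned to its stop with a 30 N grip. The judge's verdict was not shown, and I didn't recheck the black key or the other bench items at the end.

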